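Pin the stop foot, then set and lock the sliding leg

TASK

Push the clevis pin from its wooden rest down through the fork and lug at the end of the sliding leg until its head seats, and let go of it. Then slide the leg along its track until its pointer is level with the point of the length mark, and squeeze the cam lever closed there, pinching its paddle towards the grip post beside it; the lever must not be closed anywhere else. The lever is sprung, so finish still pinching it fully closed with the leg held at the mark; do not let go, and leave the other things on the bench where they are.

Things in the scene. Friction and masses are not known exactly. Their poses are not given: they have to be found in the camera images.
- leg_stop: Length stop, fixed to the bench: plywood board 130 (x) x 300 (y) x 12 mm with a 44 mm wide aluminium track along its y, track top 32 mm above the bench. Origin: centre of its underside. x points away from the robot, y to the robot's left, but for a yaw of up to 0.3 rad; 'stop frame' below means these axes. The leg always has to slide towards +y to reach the mark.
- sliding_leg (a joint): How far the leg has slid along the track towards +y of the stop frame, m, 0 to 0.16. It moves freely with about 1.2 N of drag and stays where it is left.
- leg_pointer (a point): Tip of the small dark pointer on the near (-x) edge of the sliding leg, 35 mm above the bench. With the lever closed, the middle of the pair grip post + lever paddle lies 18 mm in +x of it, at the same y (stop frame).
- mark_tip (a point): Point of the length mark, a steel clip 16 x 14 x 26 mm fixed on the board in front of the track, pointing to the track; 35 mm above the bench. The leg is at the mark when this and the leg pointer have the same y in the stop frame. Fingers whose middle is 18 mm in +x of this point, at the same y, draw the leg to the mark as they close.
- grip_post (a point): Upright aluminium post, a fixed part of the sliding leg, 26 (x) x 14 (y) x 51 mm. This point: centre of its foot, 44 mm above the bench (top at 95 mm), 8 mm in -y and 18 mm in +x of the pointer. Open fingers on both sides of post and paddle, moved towards +y, push it and the leg with it. Finger tips 56 to 60 mm above the bench clear everything under them.
- lever_paddle (a point): Upright round steel paddle on the free end of the cam lever, 14 mm diameter, on the +y side of the grip post. This point: centre of its foot, 47 mm above the bench; top at 95 mm. Post and paddle measure 47 mm over their outer faces along y with the lever open, 30 mm closed. As the leg slides freely, the pair centres itself between two fingers that close equally on it.
- cam_lever (a joint): Cam lever angle about its upright pivot, 36 mm from the paddle on its far (+x) side: 0 open, 0.5 rad closed (stop). A spring opens it again: about 2 N at the paddle when open, 5 N when closed; a grip of 15 to 30 N closes it.
- fork_hole (a point): Centre of the upright hole in the fork at the +y end of the sliding leg (116 mm in +y of the pointer), at the upper face of the fork, 68 mm above the bench. Axes as the stop frame. Hole 14.5 mm with a small chamfer, through fork cheek, lug and fork cheek, 28 mm deep in all; the upper cheek is 36 x 36 mm. It moves with the leg.
- pin_centre (a point): Clevis pin, steel, about 90 g, upright with its tip in the rest. This point: on its axis, half-way up, 28 mm above the tip. z runs from tip to knob. Shank 12 mm diameter, 32 mm long, tapered tip; above it a flange 28 mm diameter (4 to 8 mm above this point) and a round grip knob 22 mm diameter (8 to 28 mm above this point).
- pin_shoulder (a point): Under side of the pin's flange, on the axis, 4 mm above the pin centre. Seated, it lies on the upper face of the fork.
- pin_rest: Fixed wooden block 60 x 60 x 30 mm with a 14 mm hole, 20 mm deep, in which the pin stands. Origin: centre of its underside, on the bench.
- tape_measure: Bystander: yellow tape measure, 38 x 90 x 66 mm; origin at the centre of its underside. Leave it.
- collet: Bystander: steel collet, 26 mm diameter, 37 mm tall; origin at the centre of its underside. Leave it.
- marker: Bystander: black and white felt marker, 18 x 126 x 18 mm, lying in front of the stop; origin at the centre of its underside. Leave it.
- sanding_block: Bystander: cork sanding block, 64 x 108 x 35 mm, on the bench to the right of the stop; origin at the centre of its underside. Leave it.
There are look-alikes about, which are no part of the job. Leave any yellow look-alike of the part that bears pin_centre alone.

How it is judged (in metres and radians):
On the way, in this order (a step that is already met when the one before it is completed fails the run):
1. the pin is seated in the fork and let go (horizontal distance between pin_shoulder and fork_hole below 0.003 m and z of pin_shoulder in the frame of fork_hole between -0.003 and 0.003 m and angle between the z axis of pin_centre and the z axis of fork_hole, either way round below 0.08 rad and contact force between the fingers and anything else below 0.3 N), for 0.2 s.
2. the lever is pinched closed with the leg at the mark (y of leg_pointer in the frame of mark_tip between -0.004 and 0.004 m and value of joint cam_lever above 0.44 rad and contact force between the fingers and grip_post_solid above 1.5 N and contact force between the fingers and lever_paddle_solid above 1.5 N), for 0.3 s.
At the end, for the whole second after the job is handed in: Pin seated: flange within 3 mm of the fork face, axis within 3 mm and 0.08 rad of the hole's. Leg pointer within 4 mm of the mark along the track, slower than 10 mm/s. Lever over 0.44 of 0.5 rad. Fingers still press grip post and paddle with over 1.5 N each (all of step 2 and horizontal distance between pin_shoulder and fork_hole below 0.003 m and z of pin_shoulder in the frame of fork_hole between -0.003 and 0.003 m and angle between the z axis of pin_centre and the z axis of fork_hole, either way round below 0.08 rad and velocity of joint sliding_leg between -0.01 and 0.01 m/s); the arm keeps its last pose, push and grip.
It fails at once if the cam lever is closed (over 0.44 rad) with the leg more than 12 mm from the mark (value of joint cam_lever above 0.44 rad and (y of leg_pointer in the frame of mark_tip above 0.012 m or y of leg_pointer in the frame of mark_tip below -0.012 m)).
It fails at once if a bystander (tape measure, collet, marker or sanding block) is shifted by more than 25 mm (distance of any of tape_measure, collet, marker, sanding_block from where it was at the start of the episode above 0.025 m).
It also fails if it takes over 45 s, if anything falls off the work surface, if the arm or the gripper's body presses on something with over 40 N, if the wrist force passes 120 N, or if a joint passes its speed limit or range.

ROBOT

A 6-joint arm with a two-finger parallel gripper is mounted at the origin on a cart in front of the work surface, level with it; the furniture and walls round the work are solid. World frame = base frame: x ahead of the robot, y to its left, z up, the work surface at z = 0. Lengths are in mm, angles in rad, forces in N, time in s.
With the tool pointing down it reaches from about 275 to 850 mm from the base axis. Payload 19 kg.
Tool frame: the origin (TCP) lies at the very end of the fingers, on their centre line; the grasp point (between the pads) lies 19 mm behind it; y points along the fingers, z is the direction in which the jaws open and shut, and the axes are right-handed (so a half turn about y gives the same grasp; the last joint's range is limited). The gripper opens to 85 mm and grips with 20 to 120 N. Pads are 22 mm wide; open, the fingers measure 114 mm over their backs; the gripper's body (76 mm by 85 mm) begins 54 mm behind the grasp point. The pads swing forward as they close: fully open they stand 13 mm farther back than shut.
Start: joints at [-1.319, 0.15, 1.437, -0, 1.554, -0.134], TCP at [216.345, -532.715, 231.267] pointing down, gripper open.
Joint ranges: [-2.8, 2.8], [-0.68, 2.1], [0.12, 2.68], [-1.39, 4.53], [0.16, 2.79], [-2.81, 2.81]. Speed limits (rad/s): [1.89, 1.89, 2.22, 3.01, 3.01, 3.01].

INTERFACE

Orientations are given as a unit quaternion [w, x, y, z].
In Python, from station import * gives the robot as it stands. The module is installed in compiled form; this text tells all that it offers.
- The arm moves only by the tool drive_tool, never from a script. Its argument "rows" is a list of rows, each a list of 7 numbers: the turn, a rotation vector about the tool's x, y, z in rad, then the shift along the tool's x, y, z in cm, then the opening, from -1 (shut) to 1 (fully open). A call has exactly 10 rows; each row shifts and turns the commanded pose from where the row before left it, along the tool's axes as they then stand; what a row does not reach is not made up. A row lasts 1/8 s, in which the tool goes at most 62.5 mm and 10.7 degrees, less where a joint would pass 70% of its speed; a pose out of reach is approached as far as the arm can. A call with a gripper value outside its range is refused whole. The fingers move at their own pace and stop on an object; the grip force is fixed at half the most. Time passes only in rows, so rows that do not move let the fingers close, or fill a call up. It gives the time, the measured TCP pose, the force and the opening at its end, in the units of the state.
- get_obs(): the state, without advancing time (a new reading comes with each control period).
- read_camera(name): name is "scene" or "top" or "wrist"; returns a dict with "frame" (384x512x3 uint8, blue, green, red), "mtx" (3x3 intrinsics, pixels), "D" ([k1, k2, p1, p2, k3] as OpenCV has them; the pictures are not rectified), "R" (3x3) and "t" (3): a world point X has camera coordinates R X + t. Camera axes: x right, y down, z forward; pixel columns grow to the right and rows downward; lengths in mm; the calibration is good to about 2 mm. A picture is of the moment at which its call begins. There is no depth.
- close_job(): hands the job in, once; it reports no verdict.
Trained networks look in a picture, given as the dict that the camera call returned (one of the last four; its "shot" number tells which), for a name from the list of things; names that differ only in an ending like _2 or _b are one class to them, and where a whole thing is asked for, a point or a joint stands for the part that bears it (a point fixed in the world has none). Each returns a list of dicts, best first, with "p" (0 to 1); they miss things now and then, are a little off and sometimes report something else, mostly with a low value. They report only what shows in the picture. A call takes as long as a camera call. They do not tell look-alikes from the thing itself.
- recognise(picture, target): "box" ([left, top, width, height] in pixels, round what is visible of it).
- trace(picture, target): "pixels" (384x512 bool, what is visible of it) and "box" ([left, top, width, height] in pixels, round what is visible of it).
- mark_of(picture, target): "uv" ([column, row] in pixels: a listed point, or the origin of a listed thing).
The state is a dict: "time": time; "joint_positions": joint angles; "joint_velocities": joint speeds; "effort": joint torques, N m; "ee_pos": TCP position; "ee_rot": TCP orientation; "ft_force": force on the tool from outside, world axes, zero at the start; "ft_torque": the same for the moment, N m; "width": finger opening in mm.
Only numpy, scipy, OpenCV 4.12 (cv2) and the standard library are available. Lean on these libraries where they do the work, as an engineer would, in place of code of your own. Each camera call takes 0.05 s, during which the arm holds its last target.

## Working session

There is one attempt and no reset: what is moved stays moved. The work goes in short steps, Python scripts to look and compute and a tool call to move; the robot and the scene stay as the last step left them, time stands still between calls to the robot, and variables do not carry over. Pictures are saved under pics/ and viewed, and the job is handed in when it is done.

Besides the shell and the picture viewer there is one more tool, called after "Emit:" by a JSON object that holds its "fn" and its "kwargs". drive_tool: Moves the arm, as the interface text tells. Its arguments: {"type":"object","properties":{"rows":{"type":"array","items":{"type":"array","items":{"type":"number"}}}},"required":["rows"]}

```bash
mkdir -p pics; cat > h.py <<'E'
from station import *
import numpy as np, cv2
def save(p,n,scale=1.5):
    f=p["frame"]; cv2.imwrite("pics/"+n, cv2.resize(f,None,fx=scale,fy=scale,interpolation=cv2.INTER_CUBIC))
def ray(p,uv):
    q=cv2.undistortPoints(np.array([[uv]],float),np.array(p["mtx"]),np.array(p["D"]))[0,0]
    R=np.array(p["R"]);t=np.array(p["t"])
    d=R.T@np.array([q[0],q[1],1.]);o=-R.T@t
    return o,d
def at_z(p,uv,z):
    o,d=ray(p,uv); return o+d*(z-o[2])/d[2]
def tri(l):
    A=np.zeros((3,3));b=np.zeros(3)
    for p,uv in l:
        o,d=ray(p,uv);d/=np.linalg.norm(d);M=np.eye(3)-np.outer(d,d);A+=M;b+=M@o
    return np.linalg.solve(A,b)
def proj(p,X):
    R=np.array(p["R"]);return cv2.projectPoints(np.array([X],float),cv2.Rodrigues(R)[0],np.array(p["t"],float),np.array(p["mtx"]),np.array(p["D"]))[0][0,0]
E
python3 - <<'E'
from h import *
np.set_printoptions(precision=1,suppress=True)
o=get_obs();print(o)
Z=dict(leg_pointer=35,mark_tip=35,grip_post=44,lever_paddle=47,fork_hole=68,pin_centre=38,pin_shoulder=42,pin_rest=0,leg_stop=0,tape_measure=0,collet=0,marker=0,sanding_block=0)
for n in ["scene","top","wrist"]:
    p=read_camera(n);save(p,n+"0.png")
    print(n,"cam at",-np.array(p["R"]).T@p["t"])
    for k,z in Z.items():
        for m in mark_of(p,k)[:3]:
            print(n,k,round(m["p"],2),np.array(m["uv"]),at_z(p,m["uv"],z))
E
```

```text
{'time': 0.0, 'joint_positions': array([-1.3,  0.2,  1.4, -0. ,  1.6, -0.1]), 'joint_velocities': array([-0.,  0., -0.,  0.,  0., -0.]), 'effort': array([ -0. , -71.3, -57.1,  -0. ,   0. ,  -0. ]), 'ee_pos': array([ 216.3, -532.5,  230.7]), 'ee_rot': array([ 0.1, -0.1,  0.7, -0.7]), 'ft_force': array([0.4, 0.2, 0.3]), 'ft_torque': array([ 0., -0., -0.]), 'width': 85.70189624862223}
scene cam at [-104.3  808.5  762.6]
scene leg_pointer 0.96 [274.6 183.7] [ 531.8 -137.4   35. ]
scene mark_tip 0.6 [252.7 189.2] [569.5 -66.   35. ]
scene mark_tip 0.45 [250.  195.7] [553.3 -30.8  35. ]
scene grip_post 0.78 [272.1 176. ] [ 558.7 -160.6   44. ]
scene grip_post 0.72 [264.  178.3] [ 571.8 -131.7   44. ]
scene lever_paddle 0.49 [264.8 177.5] [ 569.9 -133.5   47. ]
scene fork_hole 0.91 [239.  181.4] [602.  -35.6  68. ]
scene fork_hole 0.4 [264.4 176.2] [ 556.  -111.7   68. ]
scene fork_hole 0.33 [271.9 177.1] [ 533.1 -122.2   68. ]
scene pin_centre 0.71 [180.9 226.2] [612.1 215.1  38. ]
scene pin_centre 0.53 [199.9 262.1] [467.1 287.8  38. ]
scene pin_centre 0.45 [174.4 246. ] [564.2 284.8  38.
[... 1043 characters left out ...]
8.6  38. ]
top pin_shoulder 0.62 [145.8 185.2] [557.5 285.4  42. ]
top pin_shoulder 0.47 [171.8 167.1] [614.9 208.   42. ]
top pin_shoulder 0.39 [145.5 212.6] [473.4 282.7  42. ]
top pin_rest 0.54 [148.2 187.1] [556.8 289.7   0. ]
top leg_stop 0.81 [264.2 177.5] [592.9 -79.7   0. ]
top tape_measure 0.65 [153.1 144.6] [695.1 279.9   0. ]
top collet 0.68 [149.  188.4] [552.6 287.    0. ]
top collet 0.37 [355.1 196.7] [ 534.7 -372.3    0. ]
top marker 0.65 [249.  248.1] [367.9 -33.8   0. ]
top marker 0.21 [279.9 186.2] [ 565.4 -130.3    0. ]
top sanding_block 0.81 [359.7 162.1] [ 647.7 -389.3    0. ]
top sanding_block 0.42 [285.7 195.2] [ 536.6 -149.     0. ]
wrist cam at [ 280.5 -507.2  374.6]
```

View pics/scene0.png

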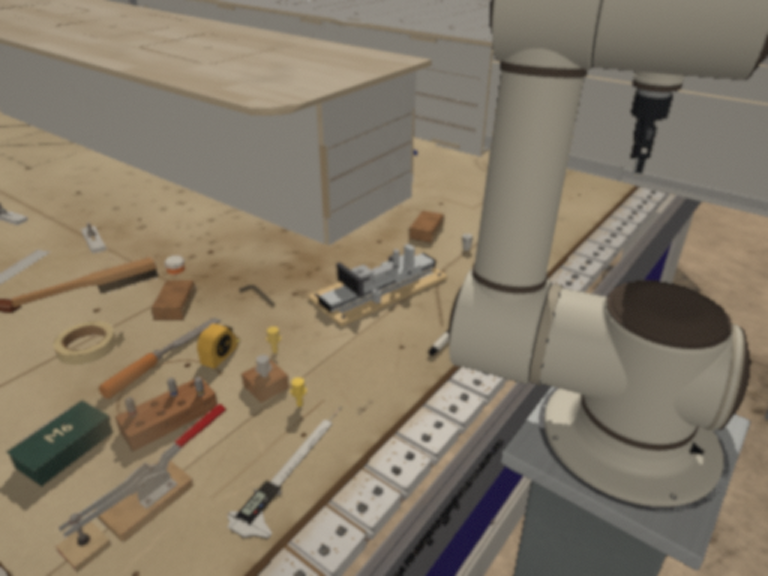

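View pics/top0.png

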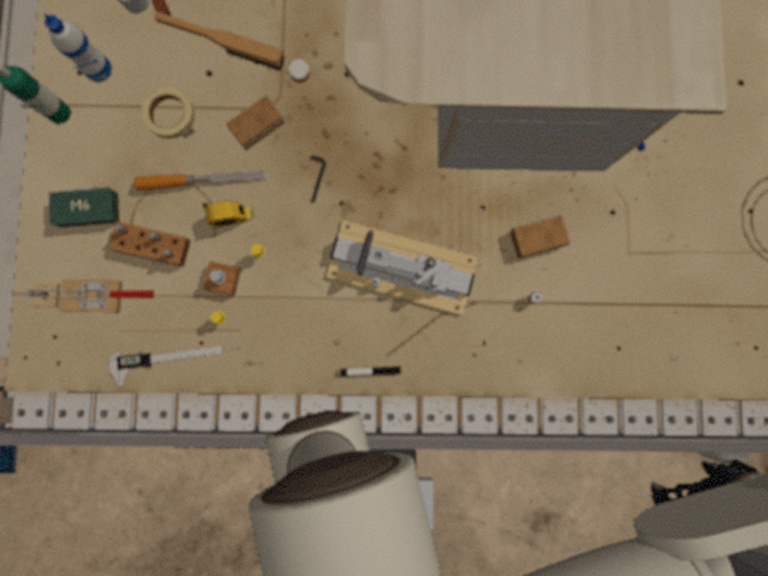

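```bash
python3 - <<'E'
import cv2,numpy as np
a=cv2.imread("pics/top0.png");b=cv2.imread("pics/scene0.png")
# crops at original px /1.5
x=a[180:420,165:465];y=b[225:465,210:510]
cv2.imwrite("pics/crop0.png",np.vstack([cv2.resize(x,(375,300),interpolation=2),cv2.resize(y,(375,300),interpolation=2)]))
E
```

```text
(no output)
```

View pics/crop0.png

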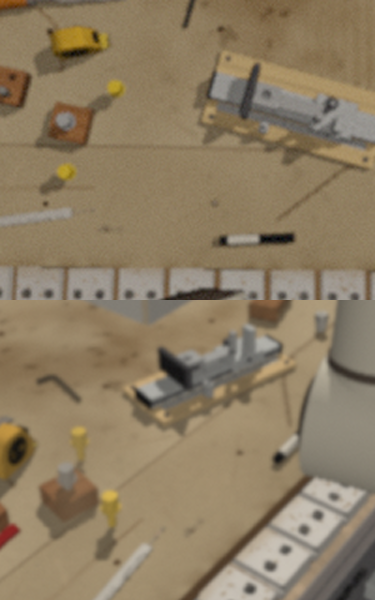

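View pics/wrist0.png

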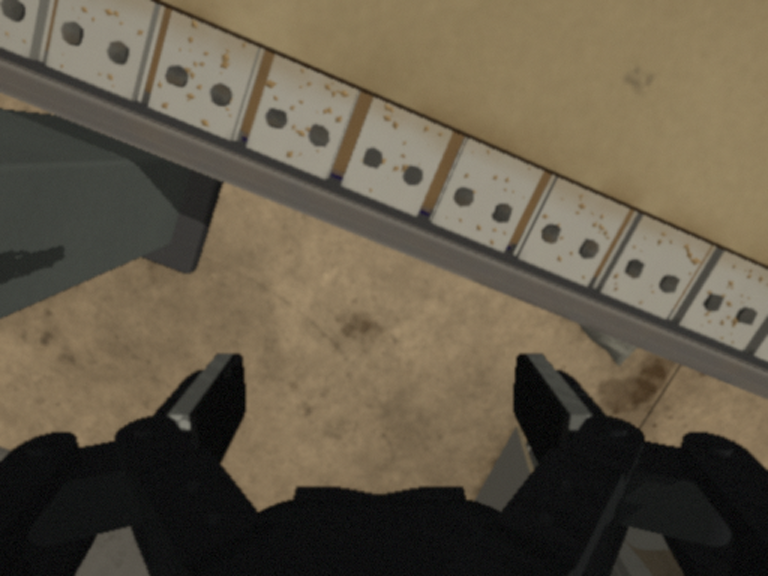

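```bash
python3 - <<'E'
from h import *
np.set_printoptions(precision=4,suppress=True)
from scipy.spatial.transform import Rotation as Ro
o=get_obs();q=o["ee_rot"];print(q,o["time"]);Rm=Ro.from_quat(np.r_[q[1:],q[0]]).as_matrix();print(Rm)
p=read_camera("wrist");R=np.array(p["R"]);t=np.array(p["t"])
print("cam in tool",Rm.T@(-R.T@t-o["ee_pos"]));print("cam axes in tool",Rm.T@R.T);print(p["mtx"],p["D"])
p=read_camera("top")
for uv in [(345,222),(477,258),(462,312),(328,275)]: print(at_z(p,np.array(uv)/1.5,12))
for uv in [(440,165),(605,169)]: print("cab",at_z(p,np.array(uv)/1.5,0))
E
```

```text
[ 0.1356 -0.1355  0.694  -0.694 ] 2.1
[[-0.9265 -0.      0.3763]
 [-0.3763  0.0001 -0.9265]
 [-0.     -1.     -0.0001]]
cam in tool [ -69.1162 -143.3443    0.4519]
cam axes in tool [[-0.0009  0.9617  0.2741]
 [-0.0013 -0.2741  0.9617]
 [ 1.      0.0005  0.0015]]
[[301.4139   0.     252.6438]
 [  0.     301.4139 187.0667]
 [  0.       0.       1.    ]] [-0.0124  0.      0.      0.      0.    ]
[684.92    31.1794  12.    ]
[ 611.2001 -250.9544   12.    ]
[ 495.6617 -218.4248   12.    ]
[570.3373  64.8824  12.    ]
cab [ 818.2431 -173.5215    0.    ]
cab [ 815.7686 -537.7078    0.    ]
```

```bash
cat >> h.py <<'E'
from scipy.spatial.transform import Rotation as Ro
YAW=-0.257
def pose():
    o=get_obs();q=o["ee_rot"];return np.array(o["ee_pos"]),Ro.from_quat(np.r_[q[1:],q[0]]),o
def down(zang):  # tool y down, tool z at world angle zang
    z=np.array([np.cos(zang),np.sin(zang),0]);y=np.array([0,0,-1.]);x=np.cross(y,z)
    return Ro.from_matrix(np.stack([x,y,z],1))
def plan(segs,grip,P=None,R=None):
    """segs: list of (pos,Rot,n)"""
    if P is None: P,R,_=pose()
    rows=[]
    for tp,tR,n in segs:
        P0=np.array(P);dv=(R.inv()*tR).as_rotvec()/n
        for i in range(n):
            d=R.inv().apply((np.array(tp)-P0)/n)
            rows.append([*np.round(dv,3),*np.round(d/10,2),grip]); P=P+R.apply(rows[-1][3:6])*10; R=R*Ro.from_rotvec(rows[-1][:3])
    for r in rows: print([float(v)+0. for v in r])
    print(len(rows),P,R.as_matrix()[:,2])
E
python3 - <<'E'
from h import *
plan([((590,-80,230),down(-np.pi/2+YAW),10)],1)
E
```

```text
[0.0, 0.064, 0.0, -5.17, 0.01, -2.79, 1.0]
[0.0, 0.064, 0.0, -4.98, 0.01, -3.11, 1.0]
[0.0, 0.064, 0.0, -4.77, 0.01, -3.43, 1.0]
[0.0, 0.064, 0.0, -4.54, 0.01, -3.72, 1.0]
[0.0, 0.064, 0.0, -4.29, 0.01, -4.01, 1.0]
[0.0, 0.064, 0.0, -4.03, 0.01, -4.27, 1.0]
[0.0, 0.064, 0.0, -3.74, 0.01, -4.52, 1.0]
[0.0, 0.064, 0.0, -3.45, 0.01, -4.75, 1.0]
[0.0, 0.064, 0.0, -3.14, 0.01, -4.96, 1.0]
[0.0, 0.064, 0.0, -2.81, 0.01, -5.15, 1.0]
10 [590.11143369 -79.97619546 230.29397858] [-2.51499799e-01 -9.67857341e-01 -1.37430335e-04]
```

Emit:
{"fn": "drive_tool", "kwargs": {"rows": [[0,0.064,0,-5.17,0,-2.79,1],[0,0.064,0,-4.98,0,-3.11,1],[0,0.064,0,-4.77,0,-3.43,1],[0,0.064,0,-4.54,0,-3.72,1],[0,0.064,0,-4.29,0,-4.01,1],[0,0.064,0,-4.03,0,-4.27,1],[0,0.064,0,-3.74,0,-4.52,1],[0,0.064,0,-3.45,0,-4.75,1],[0,0.064,0,-3.14,0,-4.96,1],[0,0.064,0,-2.81,0,-5.15,1]]}}

```text
time: 3.45
ee_pos: [591.1, -78.2, 231.4]
ee_rot: [0.09, -0.09, -0.701, 0.701]
ft_force: [0.1, -1.1, 0.2]
width: 85.7
```

```bash
python3 - <<'E'
from h import *
np.set_printoptions(precision=2,suppress=True)
P,R,o=pose();print(P,R.as_matrix()[:,2],o["time"])
p=read_camera("wrist");save(p,"w1.png")
import pickle;pickle.dump(p,open("w1.pkl","wb"))
Z=dict(leg_pointer=35,mark_tip=35,grip_post=44,lever_paddle=47,fork_hole=68)
for k,z in Z.items():
    for m in mark_of(p,k)[:2]: print(k,round(m["p"],2),np.array(m["uv"]),at_z(p,m["uv"],z))
E
```

```text
[591.14 -78.21 231.45] [-0.25 -0.97 -0.  ] 3.45
leg_pointer 0.78 [315.3 194.1] [ 537.7  -141.79   35.  ]
mark_tip 0.72 [  0.5 252.2] [562.58 256.39  35.  ]
grip_post 0.71 [325.7 179.6] [ 554.79 -155.41   44.  ]
grip_post 0.33 [494.6  36.6] [ 658.29 -349.45   44.  ]
lever_paddle 0.64 [294.6 174.8] [ 569.99 -122.23   47.  ]
fork_hole 0.79 [214.8 166.2] [605.54 -42.42  68.  ]
fork_hole 0.65 [326.7 179.1] [ 562.56 -152.24   68.  ]
```

View pics/w1.png

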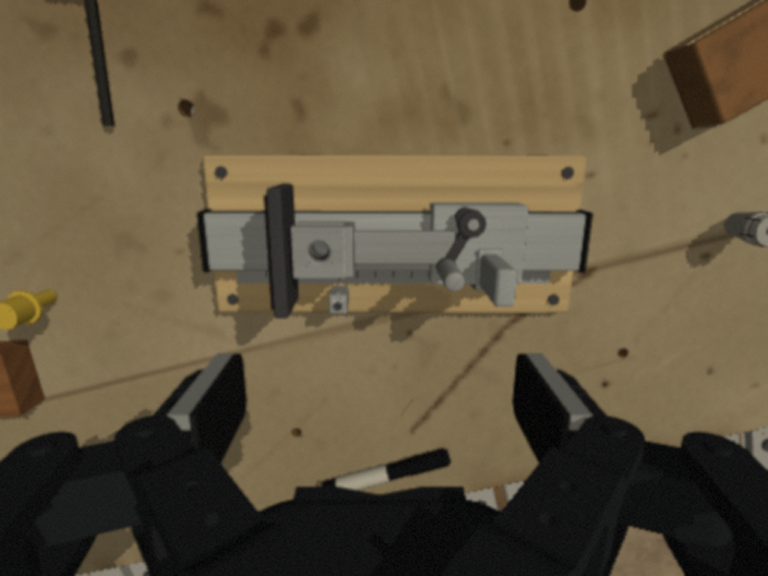

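```bash
python3 - <<'E'
from h import *
import pickle
p=pickle.load(open("w1.pkl","rb"))
c=p["frame"][95:220,125:400]
cv2.imwrite("pics/w1z.png",cv2.resize(c,(792,360),interpolation=cv2.INTER_CUBIC))
E
```

```text
(no output)
```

View pics/w1z.png

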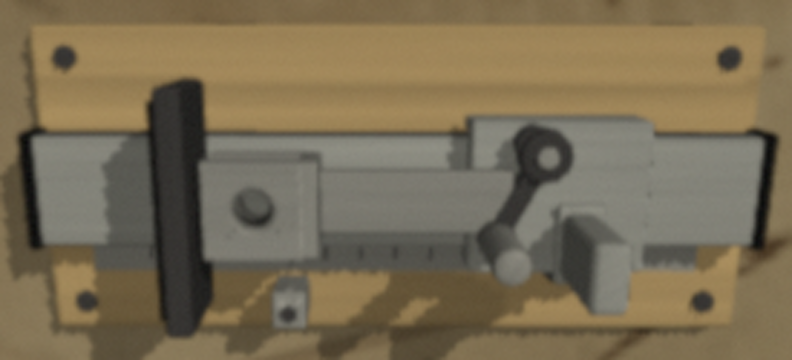

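```bash
python3 - <<'E'
from h import *
plan([((555,278,200),down(YAW),10)],.5)
E
```

```text
[0.0, -0.157, 0.0, 1.24, 0.31, -3.38, 0.5]
[0.0, -0.157, 0.0, 0.69, 0.31, -3.53, 0.5]
[0.0, -0.157, 0.0, 0.13, 0.31, -3.6, 0.5]
[0.0, -0.157, 0.0, -0.43, 0.31, -3.58, 0.5]
[0.0, -0.157, 0.0, -0.99, 0.31, -3.46, 0.5]
[0.0, -0.157, 0.0, -1.52, 0.31, -3.27, 0.5]
[0.0, -0.157, 0.0, -2.01, 0.31, -2.99, 0.5]
[0.0, -0.157, 0.0, -2.45, 0.31, -2.64, 0.5]
[0.0, -0.157, 0.0, -2.83, 0.31, -2.22, 0.5]
[0.0, -0.157, 0.0, -3.15, 0.31, -1.75, 0.5]
10 [555.1633445  277.92383543 200.25982399] [ 9.67652568e-01 -2.52286467e-01 -2.15436692e-04]
```

Emit:
{"fn": "drive_tool", "kwargs": {"rows": [[0,-0.157,0,1.24,0.31,-3.38,0.5],[0,-0.157,0,0.69,0.31,-3.53,0.5],[0,-0.157,0,0.13,0.31,-3.6,0.5],[0,-0.157,0,-0.43,0.31,-3.58,0.5],[0,-0.157,0,-0.99,0.31,-3.46,0.5],[0,-0.157,0,-1.52,0.31,-3.27,0.5],[0,-0.157,0,-2.01,0.31,-2.99,0.5],[0,-0.157,0,-2.45,0.31,-2.64,0.5],[0,-0.157,0,-2.83,0.31,-2.22,0.5],[0,-0.157,0,-3.15,0.31,-1.75,0.5]]}}

```text
time: 5.0
ee_pos: [555.6, 278.2, 200.7]
ee_rot: [-0.434, 0.433, -0.559, 0.559]
ft_force: [0.6, -0.1, -0.4]
width: 64.0
```

```bash
python3 - <<'E'
from h import *
np.set_printoptions(precision=2,suppress=True)
P,R,o=pose();print(P,R.as_matrix()[:,2],o["time"],o["width"],o["joint_positions"])
p=read_camera("wrist");save(p,"w2.png")
import pickle;pickle.dump(p,open("w2.pkl","wb"))
Z=dict(pin_centre=38,pin_shoulder=42,pin_rest=0)
for k,z in Z.items():
    for m in mark_of(p,k)[:3]: print(k,round(m["p"],2),np.array(m["uv"]),at_z(p,m["uv"],z))
E
```

```text
[555.63 278.19 200.66] [ 0.97 -0.25  0.  ] 5.0 63.95978165225839 [ 0.34  0.26  1.37 -0.    1.51  0.59]
pin_centre 0.75 [255.2 162.1] [560.53 285.38  38.  ]
pin_centre 0.65 [182.2 181.5] [481.14 284.36  38.  ]
pin_centre 0.56 [318.4 214.6] [612.75 212.27  38.  ]
pin_shoulder 0.75 [179.7 181.1] [479.95 286.2   42.  ]
pin_shoulder 0.7 [320.  212.9] [614.26 215.49  42.  ]
```

View pics/w2.png

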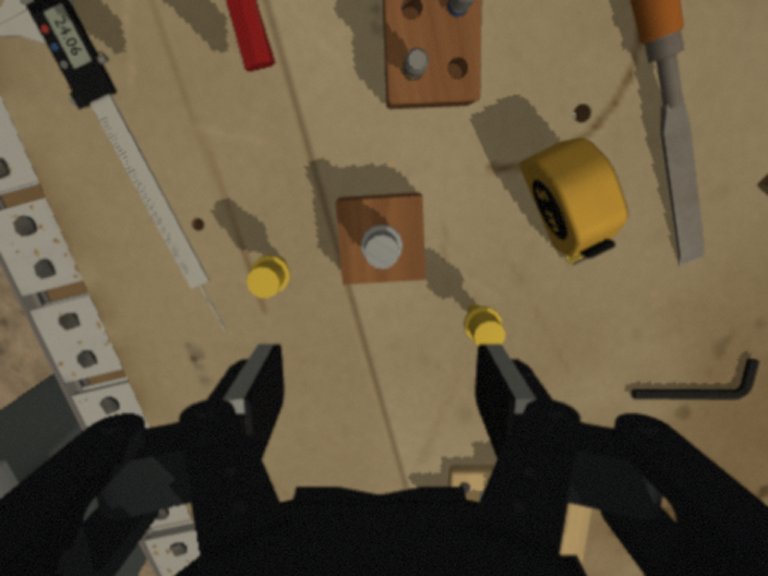

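```bash
python3 - <<'E'
from h import *
import pickle
np.set_printoptions(precision=2,suppress=True)
p=pickle.load(open("w2.pkl","rb"))
c=p["frame"][115:205,205:305]
cv2.imwrite("pics/w2z.png",cv2.resize(c,(700,630)[:2],interpolation=cv2.INTER_CUBIC)[:600])
print("knob",at_z(p,(382.5/1.5,250/1.5),66))
b=np.mean([at_z(p,np.array(u)/1.5,30) for u in [(337,198),(423,194),(426,280),(343,284)]],0);print("block",b)
w=pickle.load(open("w1.pkl","rb"))
Rs=Ro.from_euler('z',YAW).as_matrix()
f=lambda uv,z:print(uv,at_z(w,uv,z),Rs.T@at_z(w,uv,z))
f((212.5,166.9),68);f((226,193),35);f((317.7,191.2),35)
E
```

```text
knob [560.39 286.63  66.  ]
block [560.38 286.02  30.  ]
(212.5, 166.9) [605.43 -39.89  68.  ] [595.69 115.31  68.  ]
(226, 193) [565.67 -40.19  35.  ] [557.31 104.91  35.  ]
(317.7, 191.2) [ 540.49 -145.23   35.  ] [559.65  -3.08  35.  ]
```

View pics/w2z.png

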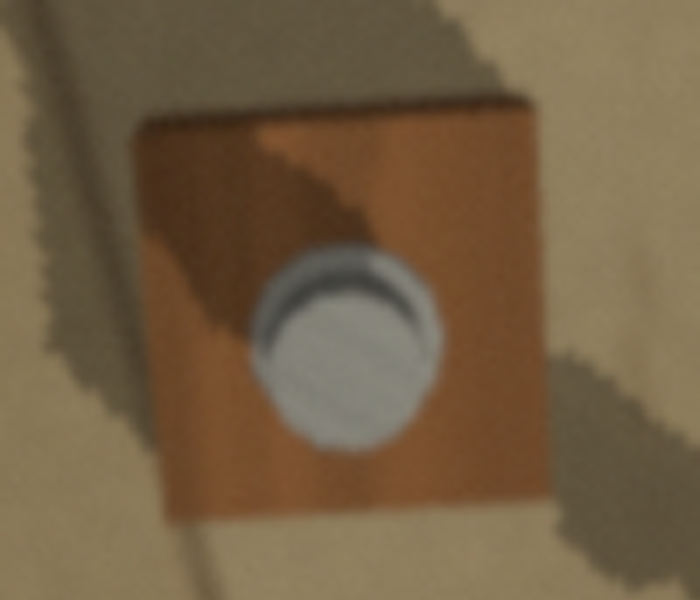

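```bash
python3 - <<'E'
from h import *
plan([((560,286,110),down(YAW),4),((560,286,49),down(YAW),4)],.5)
E
```

```text
[0.0, 0.0, 0.0, -0.23, 2.26, 0.05, 0.5]
[0.0, 0.0, 0.0, -0.23, 2.26, 0.05, 0.5]
[0.0, 0.0, 0.0, -0.23, 2.26, 0.05, 0.5]
[0.0, 0.0, 0.0, -0.23, 2.26, 0.05, 0.5]
[0.0, 0.0, 0.0, 0.0, 1.53, 0.0, 0.5]
[0.0, 0.0, 0.0, 0.0, 1.53, 0.0, 0.5]
[0.0, 0.0, 0.0, 0.0, 1.53, 0.0, 0.5]
[0.0, 0.0, 0.0, 0.0, 1.53, 0.0, 0.5]
8 [559.89073022 286.06439184  48.86723809] [ 9.67325546e-01 -2.53537520e-01  1.20802526e-04]
```

Emit:
{"fn": "drive_tool", "kwargs": {"rows": [[0,0,0,-0.23,2.26,0.05,0.5],[0,0,0,-0.23,2.26,0.05,0.5],[0,0,0,-0.23,2.26,0.05,0.5],[0,0,0,-0.23,2.26,0.05,0.5],[0,0,0,0,1.53,0,0.5],[0,0,0,0,1.53,0,0.5],[0,0,0,0,1.53,0,0.5],[0,0,0,0,1.53,0,0.5],[0,0,0,0,0,0,-0.1],[0,0,0,0,0,0,-0.1]]}}

```text
time: 6.45
ee_pos: [560.0, 287.1, 49.2]
ee_rot: [-0.433, 0.432, -0.559, 0.56]
ft_force: [-0.7, 0.3, 1.2]
width: 38.7
```

```bash
python3 - <<'E'
from h import *
np.set_printoptions(precision=2,suppress=True)
P,R,o=pose();print(P,R.as_matrix()[:,2],o["time"],o["width"],o["ft_force"])
p=read_camera("wrist");save(p,"w3.png")
E
```

```text
[560.01 287.07  49.17] [ 0.97 -0.25  0.  ] 6.45 38.72527918522782 [-0.67  0.29  1.22]
```

View pics/w3.png

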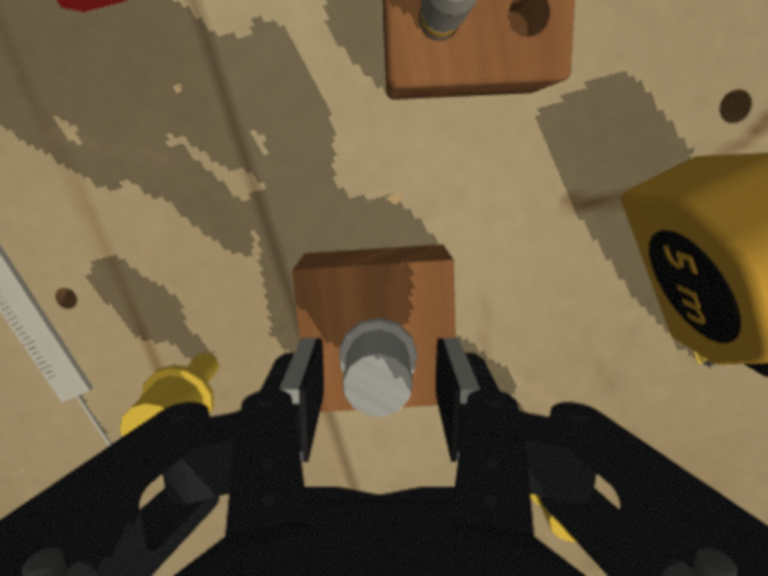

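Emit:
{"fn": "drive_tool", "kwargs": {"rows": [[0,0,0,0,0,0,-1],[0,0,0,0,0,0,-1],[0,0,0,0,0,0,-1],[0,0,0,0,0,0,-1],[0,0,0,0,-1,0,-1],[0,0,0,0,-2,0,-1],[0,0,0,0,-2.5,0,-1],[0,0,0,0,-2.5,0,-1],[0,0,0,0,-2.5,0,-1],[0,0,0,0,-2,0,-1]]}}

```text
time: 7.75
ee_pos: [560.0, 287.0, 176.4]
ee_rot: [-0.433, 0.432, -0.559, 0.56]
ft_force: [0.5, -0.5, -1.4]
width: 19.3
```

```bash
python3 - <<'E'
from h import *
np.set_printoptions(precision=2,suppress=True)
P,R,o=pose();print(P,R.as_matrix()[:,2],o["time"],o["width"],o["ft_force"])
p=read_camera("wrist");save(p,"w4.png")
import pickle;pickle.dump(p,open("w4.pkl","wb"))
E
```

```text
[559.96 287.   176.45] [ 0.97 -0.25  0.  ] 7.75 19.280406875527405 [ 0.51 -0.54 -1.44]
```

View pics/w4.png

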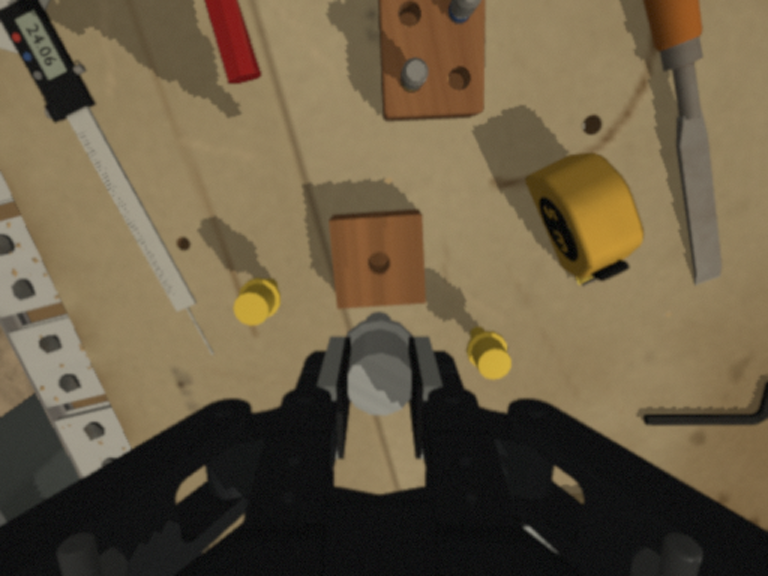

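```bash
python3 - <<'E'
from h import *
import pickle
np.set_printoptions(precision=2,suppress=True)
p=pickle.load(open("w4.pkl","rb"))
c=p["frame"][195:285,205:305]
a=cv2.resize(c,(500,450),interpolation=cv2.INTER_CUBIC)
s=read_camera("scene");pickle.dump(s,open("s4.pkl","wb"))
c=s["frame"][155:225,200:300]
b=cv2.resize(c,(500,350),interpolation=cv2.INTER_CUBIC)
cv2.imwrite("pics/z4.png",a);cv2.imwrite("pics/s4.png",b)
P,R,o=pose()
for uv in [(380/1.5,378/1.5)]:
    X=at_z(p,uv,P[2]-11.2+28);print(X,R.inv().apply(X-P))
E
```

```text
[560.82 288.52 194.16] [ -1.31 -16.8   -0.08]
```

View pics/z4.png

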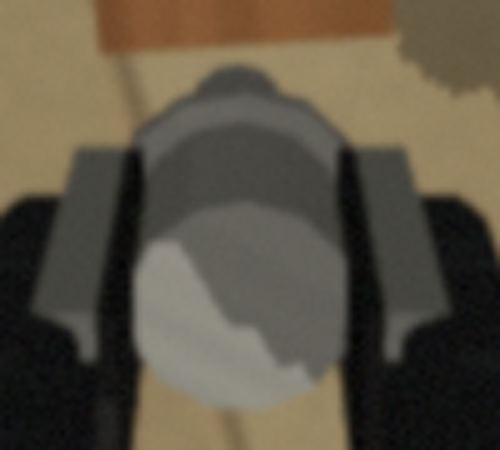

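View pics/s4.png

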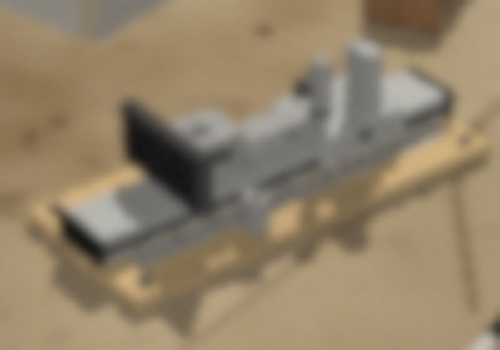

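```bash
python3 - <<'E'
from h import *
import pickle
np.set_printoptions(precision=2,suppress=True)
p=pickle.load(open("w4.pkl","rb"))
P,R,o=pose();print(o["time"],P)
# model overlay: knob top, flange, tip for tool offset dx,h
def circ(X0,r,n=40):
    a=np.linspace(0,2*np.pi,n);return X0+np.stack([r*np.cos(a),r*np.sin(a),0*a],1)
im=cv2.resize(p["frame"][195:285,205:305],(700,630),interpolation=cv2.INTER_CUBIC)
for (dx,h,col) in [(0,-11.2,(0,255,0)),(1,-11.2,(0,0,255))]:
    C=P+R.apply([dx,0,0])+[0,0,h]
    for z,r in [(28,11),(8,11),(8,14),(4,14),(4,6),(-28,3)]:
        pts=np.array([(proj(p,X)-[205,195]+.5)*7 for X in circ(C+[0,0,z],r)]).astype(int)
        cv2.polylines(im,[pts],True,col,1)
cv2.imwrite("pics/ov4.png",im[:600])
E
```

```text
7.85 [560.64 287.26 177.36]
```

View pics/ov4.png

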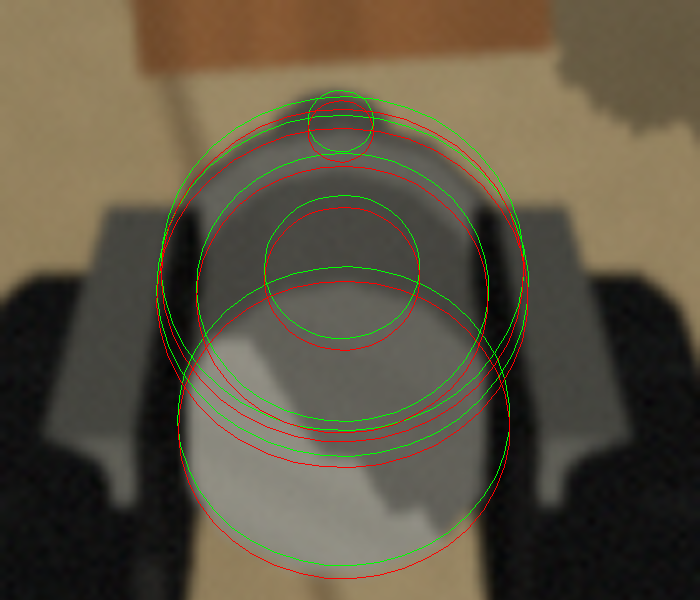

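```bash
python3 - <<'E'
from h import *
import pickle
np.set_printoptions(precision=2,suppress=True)
p=pickle.load(open("w4.pkl","rb"))
_,R,_=pose();P=np.array([559.96,287.0,176.45])
def rows(dx,h,tilt,dz=0):
    # pin frame in tool: axis = -y tilted about z through centre
    c=np.array([dx,-h,dz]);ax=np.array([np.sin(tilt),-np.cos(tilt),0]);e1=np.array([np.cos(tilt),np.sin(tilt),0]);e2=np.array([0,0,1.])
    def E(z,r):
        a=np.linspace(0,2*np.pi,73);X=[c+ax*z+r*(np.cos(t)*e1+np.sin(t)*e2) for t in a]
        U=np.array([(proj(p,P+R.apply(x))-[205,195]+.5)*7 for x in X]);return U
    k=E(28,11);f=np.vstack([E(8,14),E(4,14)]);t=np.vstack([E(-28,4),E(-24,6)])
    return np.array([k[:,1].min(),k[:,1].max(),f[:,1].min(),t[:,1].min(), np.ptp(k[:,0])])
print("meas 283 573 127 88 >=301")
from scipy.optimize import least_squares
m=np.array([283,573,127,88])
for a in [(0,-11.2,0),(1,-11.2,0),(1,-14,0)]: print(a,rows(*a))
r=least_squares(lambda q:rows(*q)[:4]-m,[0,-11,0],diff_step=1e-3,x_scale=[1,1,.05]);print(r.x,r.fun)
E
```

```text
meas 283 573 127 88 >=301
(0, -11.2, 0) [267.82 564.31  97.7   74.05 329.95]
(1, -11.2, 0) [281.88 577.17 110.11  84.58 329.29]
(1, -14, 0) [263.87 554.54  97.4   74.16 323.14]
[  3.61 -16.15   0.  ] [ 4.84 -1.69 -7.24  4.13]
```

```bash
python3 - <<'E'
from h import *
plan([((605.7,-38.9,170),down(YAW),7),((605.7,-38.9,140),down(YAW),2)],-1)
E
```

```text
[-0.001, 0.0, 0.0, 4.35, 0.1, 1.8, -1.0]
[-0.001, 0.0, 0.0, 4.35, 0.1, 1.8, -1.0]
[-0.001, 0.0, 0.0, 4.35, 0.1, 1.8, -1.0]
[-0.001, 0.0, 0.0, 4.35, 0.09, 1.8, -1.0]
[-0.001, 0.0, 0.0, 4.35, 0.09, 1.8, -1.0]
[-0.001, 0.0, 0.0, 4.35, 0.09, 1.8, -1.0]
[-0.001, 0.0, 0.0, 4.35, 0.09, 1.8, -1.0]
[0.002, 0.001, -0.001, -0.01, 1.5, 0.0, -1.0]
[0.002, 0.001, -0.001, -0.01, 1.5, -0.01, -1.0]
9 [605.70168115 -38.85536014 140.03142783] [ 9.67181398e-01 -2.54085745e-01  7.60072846e-04]
```

Emit:
{"fn": "drive_tool", "kwargs": {"rows": [[0,0,0,4.35,0.1,1.8,-1],[0,0,0,4.35,0.1,1.8,-1],[0,0,0,4.35,0.1,1.8,-1],[0,0,0,4.35,0.1,1.8,-1],[0,0,0,4.35,0.1,1.8,-1],[0,0,0,4.35,0.1,1.8,-1],[0,0,0,4.35,0.1,1.8,-1],[0,0,0,0,1.5,0,-1],[0,0,0,0,1.5,0,-1],[0,0,0,0,0,0,-1]]}}

```text
time: 9.1
ee_pos: [604.1, -38.4, 135.1]
ee_rot: [0.432, -0.433, 0.56, -0.559]
ft_force: [-0.6, -0.1, -1.0]
width: 19.6
```

```bash
python3 - <<'E'
from h import *
np.set_printoptions(precision=3,suppress=True)
P,R,o=pose();print(P,R.as_matrix()[:,2],o["time"],o["width"],o["ft_force"])
p=read_camera("wrist");save(p,"w5.png")
import pickle;p["P"]=P;pickle.dump(p,open("w5.pkl","wb"))
c=p["frame"][130:270,195:315]
cv2.imwrite("pics/w5z.png",cv2.resize(c,(510,595),interpolation=cv2.INTER_CUBIC))
print([(round(m["p"],2),m["uv"],at_z(p,m["uv"],68)) for m in mark_of(p,"fork_hole")[:2]],pose()[0])
E
```

```text
[604.084 -38.447 135.089] [ 0.968 -0.251 -0.003] 9.1 19.55031036735319 [-0.579 -0.141 -1.015]
[(0.69, [257.1, 197.2], array([607.503, -38.329,  68.   ]))] [604.849 -38.641 136.8  ]
```

View pics/w5.png

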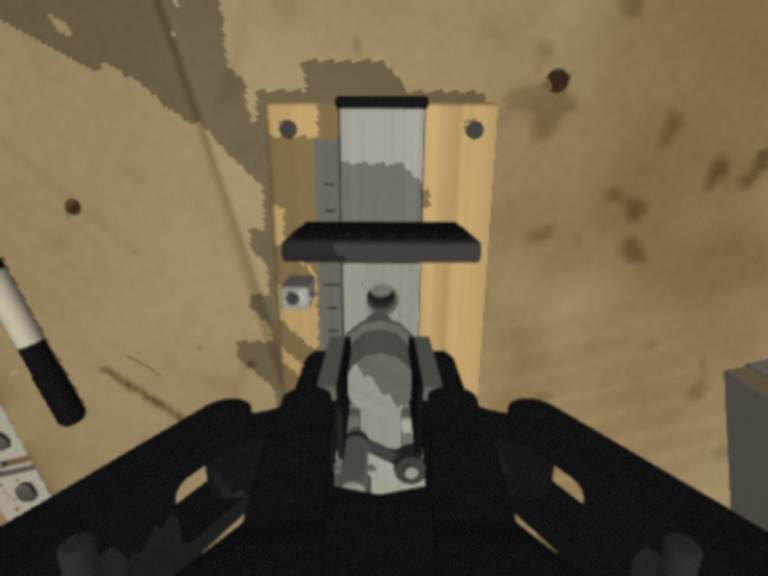

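View pics/w5z.png

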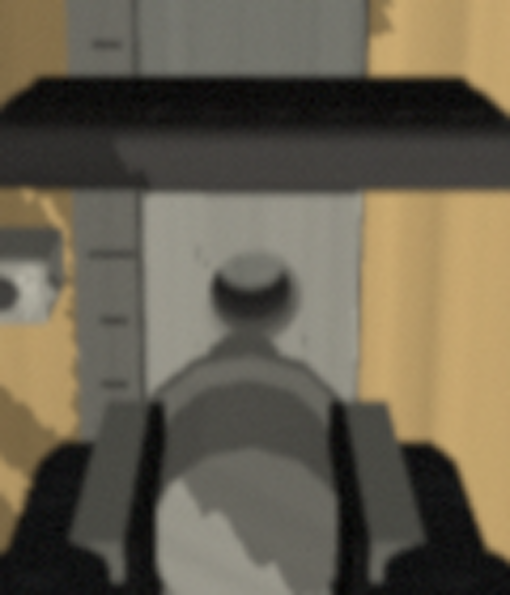

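```bash
python3 - <<'E'
from h import *
import pickle
np.set_printoptions(precision=2,suppress=True)
p=pickle.load(open("w5.pkl","rb"));P=p["P"]
P2,R,o=pose();print(P2,R.as_matrix()[:,2],o["time"])
for q,uv in [(p,(254.8,198.9)),(pickle.load(open("w1.pkl","rb")),(212.5,166.9))]:
    H=at_z(q,uv,68);print("hole",H,"in tool rel P",R.inv().apply(H-P))
# camera-relative: in camera->tool nominal
Rc=np.array(p["R"]);print("cam in tool",R.inv().apply(-Rc.T@p["t"]-P), R.inv().apply(Rc.T[:,2]))
im=cv2.resize(p["frame"][130:270,195:315],(510,595),interpolation=cv2.INTER_CUBIC)
def E(C,z,r):
    a=np.linspace(0,2*np.pi,60);X=[C+[r*np.cos(t),r*np.sin(t),z] for t in a]
    return np.array([(proj(p,x)-[195,130]+.5)*4.25 for x in X]).astype(int)
C=P+R.apply([1.2,11.2,.7])
for z,r in [(28,11),(8,14),(4,14),(-24,6),(-28,4)]: cv2.polylines(im,[E(C,z,r)],True,(0,255,0),1)
cv2.polylines(im,[E(H*0+at_z(p,(254.8,198.9),68),0,7.25)],True,(0,0,255),1)
cv2.imwrite("pics/ov5.png",im)
E
```

```text
[604.85 -38.64 136.8 ] [ 0.97 -0.25 -0.  ] 9.2
hole [605.54 -39.18  68.  ] in tool rel P [ 0.35 67.09  1.61]
hole [605.43 -39.89  68.  ] in tool rel P [ 1.07 67.09  1.69]
cam in tool [ -68.86 -143.33    0.41] [ 0.27  0.96 -0.  ]
```

View pics/ov5.png

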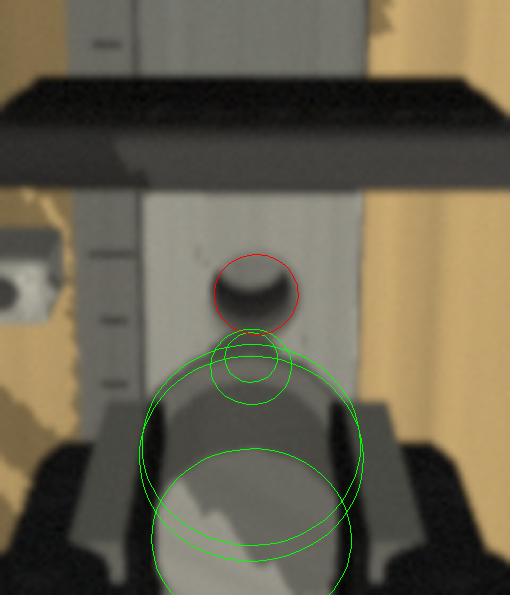

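Emit:
{"fn": "drive_tool", "kwargs": {"rows": [[0,0,0,-0.05,0.3,0.07,-1],[0,0,0,0,0.5,0,-1],[0,0,0,0,0.5,0,-1],[0,0,0,0,0.5,0,-1],[0,0,0,0,0.4,0,-1],[0,0,0,0,0.2,0,-1],[0,0,0,0,0.1,0,-1],[0,0,0,0,0,0,-1],[0,0,0,0,0,0,-1],[0,0,0,0,0,0,-1]]}}

```text
time: 10.45
ee_pos: [605.8, -39.2, 111.8]
ee_rot: [-0.432, 0.432, -0.56, 0.56]
ft_force: [-0.1, 0.8, -1.3]
width: 19.8
```

```bash
cat > ov.py <<'E'
from h import *
import pickle,sys
np.set_printoptions(precision=2,suppress=True)
P,R,o=pose();print(P,R.as_matrix()[:,2],o["time"],o["width"],o["ft_force"])
p=read_camera("wrist");P=P
im=cv2.resize(p["frame"][130:270,195:315],(510,595),interpolation=cv2.INTER_CUBIC);raw=im.copy()
def E(C,z,r):
    a=np.linspace(0,2*np.pi,60);X=[C+[r*np.cos(t),r*np.sin(t),z] for t in a]
    return np.array([(proj(p,x)-[195,130]+.5)*4.25 for x in X]).astype(int)
C=P+R.apply([1.2,11.2,.1])
for z,r in [(28,11),(8,14),(-24,6),(-28,4)]: cv2.polylines(im,[E(C,z,r)],True,(0,255,0),1)
H=np.array([605.5,-39.5,68]);cv2.polylines(im,[E(H,0,7.25)],True,(0,0,255),1)
cv2.imwrite("pics/"+sys.argv[1],np.hstack([raw[60:,80:400],im[60:,80:400]]))
print("pin-hole in tool",R.inv().apply(C-H))
E
python3 ov.py ov6.png
```

```text
[605.77 -39.22 111.84] [ 0.97 -0.25  0.  ] 10.45 19.754121899550775 [-0.06  0.85 -1.29]
pin-hole in tool [  0.86 -32.64   0.29]
```

View pics/ov6.png

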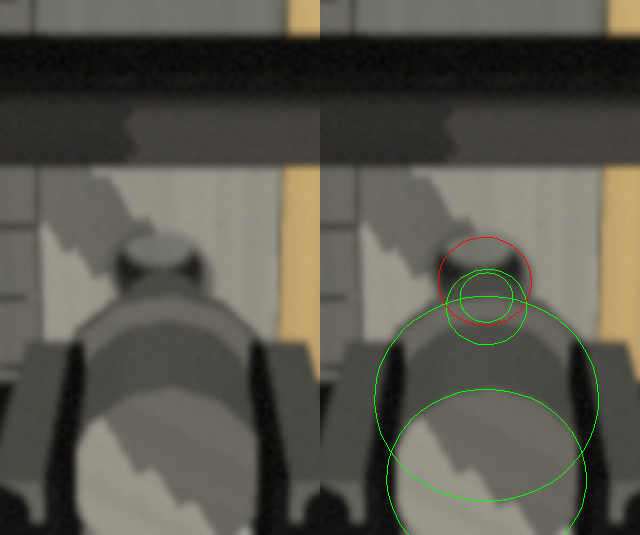

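```bash
python3 - <<'E'
from h import *
import pickle
p=read_camera("wrist");P,R,o=pose();print(P,o["time"]);p["P"]=P;pickle.dump(p,open("w7.pkl","wb"))
c=p["frame"][180:220,215:290]
im=cv2.resize(c,(750,400),interpolation=cv2.INTER_CUBIC)
im=cv2.convertScaleAbs(im,alpha=1.6,beta=0)
for k in range(0,75,5): cv2.putText(im,str(215+k),(k*10,10),0,.35,(0,255,255),1)
cv2.imwrite("pics/w7z.png",im)
g=cv2.cvtColor(c,6)
for r in range(185,206,2): print(r,g[r-180,18:60])
E
```

```text
[605.73263642 -39.20557579 111.78412103] 10.55
185 [102 102 108 123 126 127 128 139 141 140 141 141 142 143 144 144 144 142
 141 141 143 142 144 145 145 146 147 145 146 147 148 145 144 141 143 145
 145 145 145 141 140 141]
187 [104 102 100 103 101 102 105 122 136 143 144 144 145 146 146 145 144 144
 142 144 144 145 146 150 149 149 149 146 150 149 149 147 145 144 146 148
 148 148 145 142 142 143]
189 [102 101 102 101 102 101 100 102 112 132 143 145 145 145 144 146 146 146
 143 144 145 145 148 150 148 148 147 148 147 150 149 147 145 145 147 147
 147 148 146 143 143 144]
191 [105 102 102 102 102 102 102  99 100 113 133 142 144 146 145 144 145 144
 143 144 143 146 146 149 148 149 148 147 148 150 149 147 145 144 146 146
 147 147 145 143 143 143]
193 [102 102  99 102 101 102 102  99  99 100 110 130 143 145 144 144 144 144
 142 142 144 144 147 148 147 147 149 147 147 148 149 147 146 144 145 147
 148 147 145 143 142 143]
195 [103 103 101 103 103 102  99 100 101  99 101 108 119 125 123 120 133 143
 144 142 145 145 147 148 149 149 149 147 148 150 149 144 142 144 146 148
 149 147 145 143 142 14
[... 182 characters left out ...]
 [104 103 101 101 101 102 100  98  99  96  93  92  88  91  96  98 101 112
 120 123 122 124 127 132 134 140 144 145 146 148 148 146 146 145 144 148
 148 147 144 143 142 144]
201 [103 104 102 100 101 101 100  95  90  89  91 103 111 112 112 111 112 114
 114 116 116 117 117 120 119 120 124 131 141 147 150 148 145 145 146 147
 146 147 144 142 143 143]
203 [105 101 101 101 102  98  98  87  77  70  81  99 110 113 113 110 112 113
 114 115 116 114 116 113 105  92  86  98 117 135 144 147 143 145 146 148
 149 148 144 142 142 143]
205 [131 111 103 101 101  95  89  78  55  38  47  61  76  89  97 100 104 105
 108 107 105 104  97  85  70  53  39  52  87 112 132 142 143 145 147 146
 148 148 144 142 144 144]
```

View pics/w7z.png

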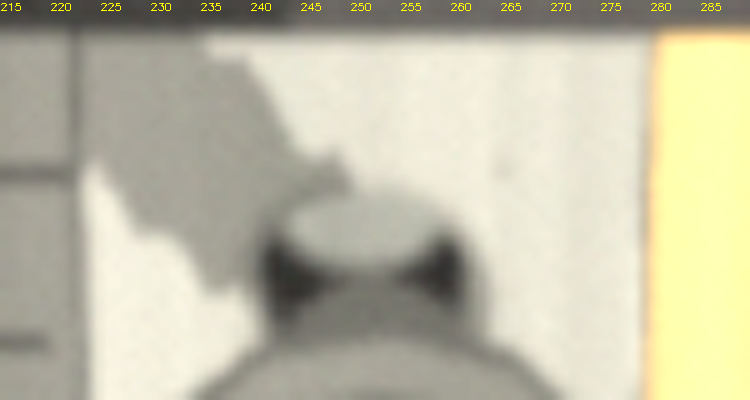

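Emit:
{"fn": "drive_tool", "kwargs": {"rows": [[0,0,0,-0.1,0,-0.04,-1],[0,0,0,0,0,0,-1],[0,0,0,0,0.2,0,-1],[0,0,0,0,0.2,0,-1],[0,0,0,0,0.2,0,-1],[0,0,0,0,0.2,0,-1],[0,0,0,0,0.2,0,-1],[0,0,0,0,0.2,0,-1],[0,0,0,0,0.2,0,-1],[0,0,0,0,0,0,-1]]}}

```text
time: 11.8
ee_pos: [605.5, -38.2, 97.5]
ee_rot: [0.432, -0.432, 0.56, -0.559]
ft_force: [-1.0, 0.1, -1.4]
width: 19.2
```

```bash
python3 ov.py ov8.png
```

```text
[605.51 -38.15  97.54] [ 0.97 -0.25 -0.  ] 11.8 19.228409870562157 [-1.02  0.12 -1.38]
pin-hole in tool [ -0.11 -18.34  -0.24]
```

View pics/ov8.png

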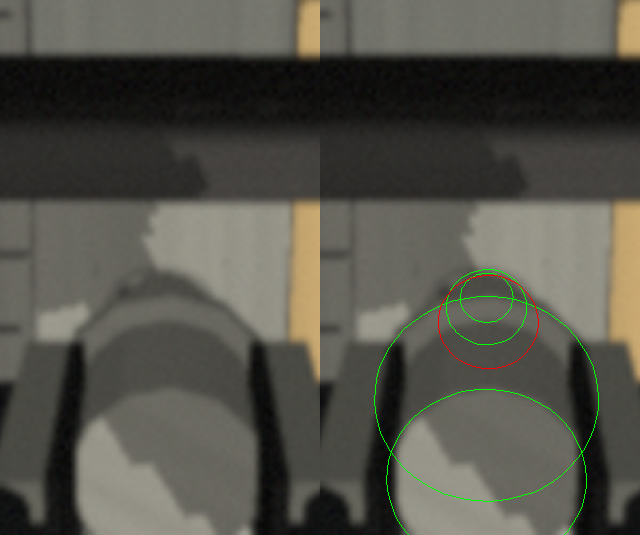

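Emit:
{"fn": "drive_tool", "kwargs": {"rows": [[0,0,0,0,0.25,0,-1],[0,0,0,0,0.25,0,-1],[0,0,0,0,0.25,0,-1],[0,0,0,0,0.25,0,-1],[0,0,0,0,0.25,0,-1],[0,0,0,0,0.25,0,-1],[0,0,0,0,0.25,0,-1],[0,0,0,0,0.2,0,-1],[0,0,0,0,0.1,0,-1],[0,0,0,0,0,0,-1]]}}

```text
time: 13.1
ee_pos: [605.5, -38.1, 77.1]
ee_rot: [0.432, -0.432, 0.56, -0.559]
ft_force: [-1.4, 1.3, -2.5]
width: 19.5
```

```bash
python3 ov.py ov9.png
```

```text
[605.51 -38.1   77.12] [ 0.97 -0.25 -0.  ] 13.1 19.51281079423389 [-1.42  1.26 -2.51]
pin-hole in tool [-0.15  2.08 -0.25]
```

View pics/ov9.png

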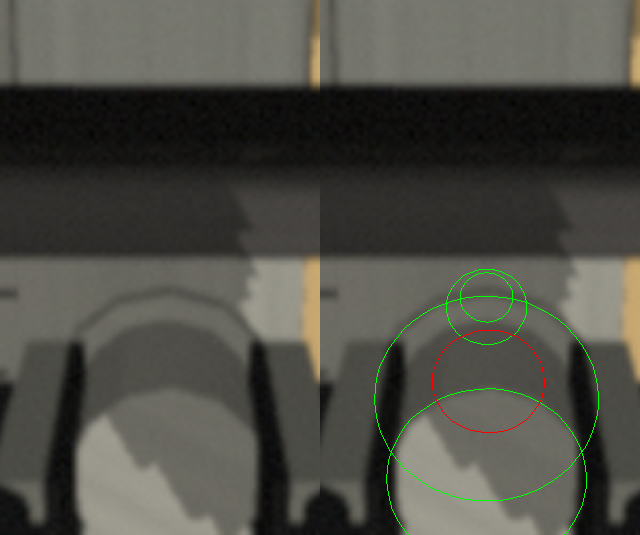

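Emit:
{"fn": "drive_tool", "kwargs": {"rows": [[0,0,0,0,0.05,0,-1],[0,0,0,0,0.05,0,-1],[0,0,0,0,0.05,0,-1],[0,0,0,0,0.05,0,-1],[0,0,0,0,0.03,0,-1],[0,0,0,0,0.02,0,-1],[0,0,0,0,0,0,-1],[0,0,0,0,0,0,-1],[0,0,0,0,0,0,-1],[0,0,0,0,0,0,-1]]}}

```text
time: 14.4
ee_pos: [605.7, -38.1, 75.6]
ee_rot: [-0.433, 0.432, -0.559, 0.56]
ft_force: [-7.9, 2.8, 14.1]
width: 19.9
```

```bash
python3 ov.py ov10.png
```

```text
[605.67 -38.09  75.61] [ 0.97 -0.25  0.  ] 14.4 19.93449389518213 [-7.88  2.79 14.14]
pin-hole in tool [-0.2   3.59 -0.09]
```

View pics/ov10.png

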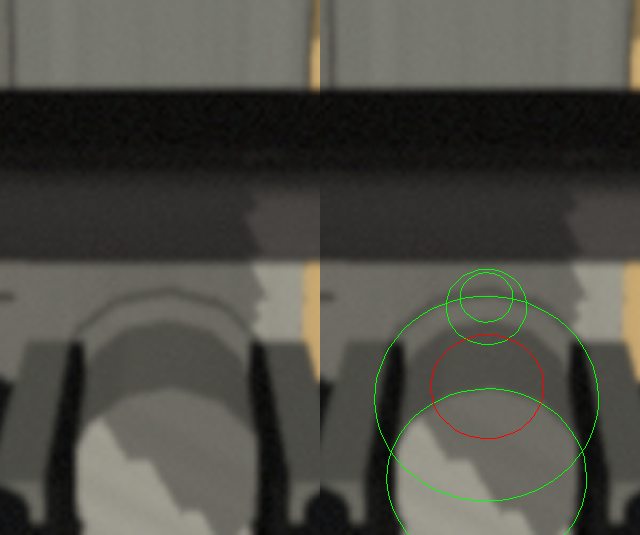

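Emit:
{"fn": "drive_tool", "kwargs": {"rows": [[0,0,0,0,0,0,0.3],[0,0,0,0,0,0,0.3],[0,0,0,0,0,0,0.3],[0,0,0,0,0,0,0.3],[0,0,0,0,0,0,0.3],[0,0,0,0,-0.8,0,0.3],[0,0,0,0,-1.5,0,0.3],[0,0,0,0,-2,0,0.3],[0,0,0,0,-2.5,0,0.3],[0,0,0,0,-2.5,0,0.3]]}}

```text
time: 15.7
ee_pos: [605.7, -38.1, 169.8]
ee_rot: [-0.433, 0.432, -0.559, 0.56]
ft_force: [0.9, 0.8, -0.4]
width: 55.8
```

```bash
python3 - <<'E'
from h import *
import pickle
np.set_printoptions(precision=2,suppress=True)
P,R,o=pose();print(P,o["time"],o["width"],o["ft_force"])
p=read_camera("wrist");save(p,"w11.png");pickle.dump(p,open("w11.pkl","wb"))
for k,z in [("pin_shoulder",68),("mark_tip",35),("leg_pointer",35)]:
  print(k,[(round(m["p"],2),m["uv"],at_z(p,m["uv"],z)) for m in mark_of(p,k)[:2]])
E
```

```text
[605.68 -38.15 169.8 ] 15.7 55.7929928599752 [ 0.88  0.84 -0.38]
pin_shoulder [(0.86, [251.8, 187.3], array([604.92, -39.42,  68.  ]))]
mark_tip [(0.68, [210.6, 189.4], array([563.62, -40.61,  35.  ]))]
leg_pointer [(0.96, [216.8, 287.4], array([ 538.63, -146.23,   35.  ]))]
```

View pics/w11.png

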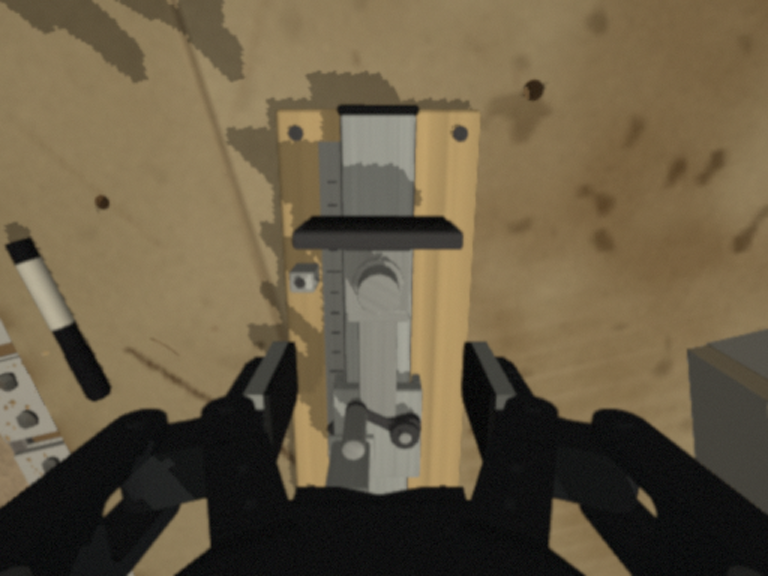

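```bash
python3 - <<'E'
from h import *
import pickle
ims=[]
for n,(r,c) in [("w11",(165,185)),("w5",(175,180)),("w1",(180,205))]:
    p=pickle.load(open(n+".pkl","rb"))
    k=p["frame"][r:r+40,c:c+50]; im=cv2.convertScaleAbs(cv2.resize(k,(500,400),interpolation=cv2.INTER_CUBIC),alpha=1.5)[:, :260 if 0 else 500]
    ims.append(cv2.resize(im,(375,300)))
ims.append(np.zeros_like(ims[0]))
cv2.imwrite("pics/mk.png",np.vstack([np.hstack(ims[:2]),np.hstack(ims[2:])]))
E
```

```text
(no output)
```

View pics/mk.png

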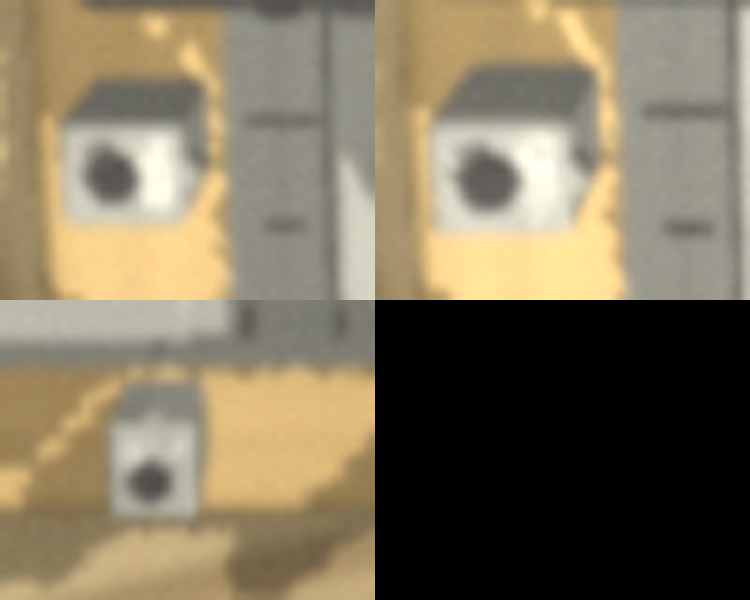

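```bash
python3 - <<'E'
from h import *
import pickle
np.set_printoptions(precision=2,suppress=True)
Rs=Ro.from_euler('z',YAW).as_matrix()
L={n:pickle.load(open(n+".pkl","rb")) for n in ["w1","w5","w11"]}
for n,uv in [("w11",(201.7,187.8)),("w5",(197.3,198.5)),("w1",(225.5,202.7))]:
    X=at_z(L[n],uv,38);print(n,X,Rs.T@X)
print("tip w11",Rs.T@at_z(L["w11"],(213,187.8),35), "knob",at_z(L["w11"],(379/1.5,290/1.5),92),"pointer net",Rs.T@at_z(L["w11"],(216.8,287.4),35))
p=L["w11"]
im=cv2.convertScaleAbs(cv2.resize(p["frame"][245:320,195:295],(800,600),interpolation=cv2.INTER_CUBIC),alpha=1.4)
cv2.imwrite("pics/pt.png",im)
E
```

```text
w11 [556.53 -36.22  38.  ] [547.46 106.43  38.  ]
w5 [556.58 -36.38  38.  ] [547.54 106.29  38.  ]
w1 [555.14 -36.82  38.  ] [546.27 105.5   38.  ]
tip w11 [557.79 105.59  35.  ] knob [606.11 -37.6   92.  ] pointer net [558.11  -4.52  35.  ]
```

View pics/pt.png

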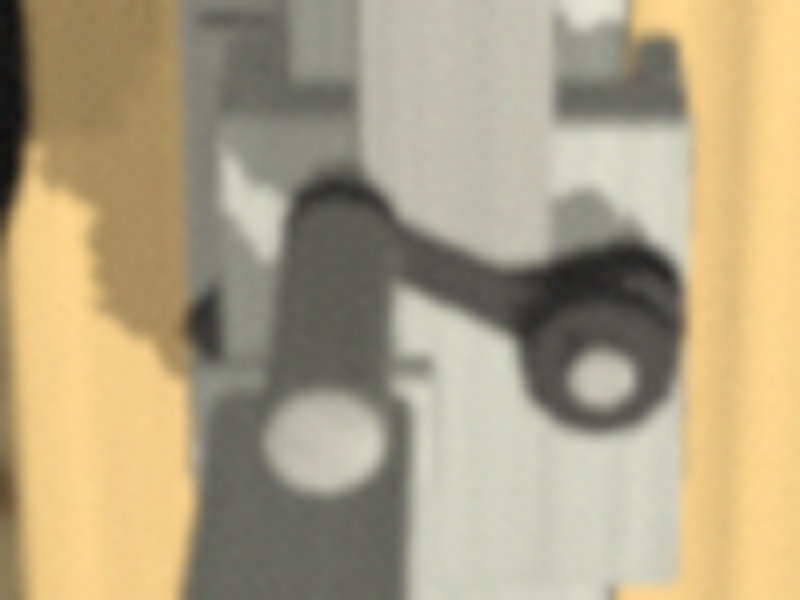

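```bash
python3 - <<'E'
from h import *
Rs=Ro.from_euler('z',YAW).as_matrix()
t=Rs@np.array([576,6,140.]);print(t)
plan([(t,down(np.pi/2+YAW),10)],1)
E
```

```text
[ 558.60743843 -140.60487094  140.        ]
[0.0, -0.157, 0.0, 1.11, 0.29, -0.2, 1.0]
[0.0, -0.157, 0.0, 1.07, 0.29, -0.37, 1.0]
[0.0, -0.157, 0.0, 0.99, 0.29, -0.53, 1.0]
[0.0, -0.157, 0.0, 0.9, 0.29, -0.68, 1.0]
[0.0, -0.157, 0.0, 0.78, 0.29, -0.81, 1.0]
[0.0, -0.157, 0.0, 0.65, 0.29, -0.92, 1.0]
[0.0, -0.157, 0.0, 0.49, 0.29, -1.01, 1.0]
[0.0, -0.157, 0.0, 0.33, 0.29, -1.08, 1.0]
[0.0, -0.157, 0.0, 0.16, 0.29, -1.12, 1.0]
[0.0, -0.157, 0.0, -0.02, 0.29, -1.13, 1.0]
10 [ 558.73366501 -140.63899044  139.60544927] [2.53011228e-01 9.67463326e-01 1.76573768e-04]
```

Emit:
{"fn": "drive_tool", "kwargs": {"rows": [[0,-0.157,0,1.11,0.29,-0.2,1],[0,-0.157,0,1.07,0.29,-0.37,1],[0,-0.157,0,0.99,0.29,-0.53,1],[0,-0.157,0,0.9,0.29,-0.68,1],[0,-0.157,0,0.78,0.29,-0.81,1],[0,-0.157,0,0.65,0.29,-0.92,1],[0,-0.157,0,0.49,0.29,-1.01,1],[0,-0.157,0,0.33,0.29,-1.08,1],[0,-0.157,0,0.16,0.29,-1.12,1],[0,-0.157,0,0,0.29,-1.13,1]]}}

```text
time: 17.15
ee_pos: [558.2, -140.9, 138.0]
ee_rot: [0.702, -0.701, 0.089, -0.088]
ft_force: [-0.6, 0.4, -0.4]
width: 85.6
```

```bash
python3 - <<'E'
from h import *
import pickle
np.set_printoptions(precision=2,suppress=True)
P,R,o=pose();print(P,R.as_matrix()[:,2],o["time"],o["width"],o["ft_force"])
p=read_camera("wrist");save(p,"w12.png");pickle.dump(p,open("w12.pkl","wb"))
Rs=Ro.from_euler('z',YAW).as_matrix()
print("TCP stop",Rs.T@pose()[0])
for k,z in [("mark_tip",35),("leg_pointer",35),("grip_post",44)]:
  print(k,[(round(m["p"],2),m["uv"],Rs.T@at_z(p,m["uv"],z)) for m in mark_of(p,k)[:2]])
E
```

```text
[ 558.17 -140.89  137.96] [0.25 0.97 0.  ] 17.15 85.6182373059058 [-0.56  0.36 -0.41]
TCP stop [575.39   4.57 137.55]
mark_tip [(0.87, [375.6, 167.7], array([558.76, 107.5 ,  35.  ])), (0.75, [244.3, 166.4], array([558.51,  -2.22,  35.  ]))]
leg_pointer [(0.73, [247.3, 169.8], array([561.39,   0.29,  35.  ])), (0.71, [401.0, 221.4], array([606.8, 135.7,  35. ]))]
grip_post [(0.9, [238.3, 190.7], array([577.  ,  -6.91,  44.  ]))]
```

View pics/w12.png

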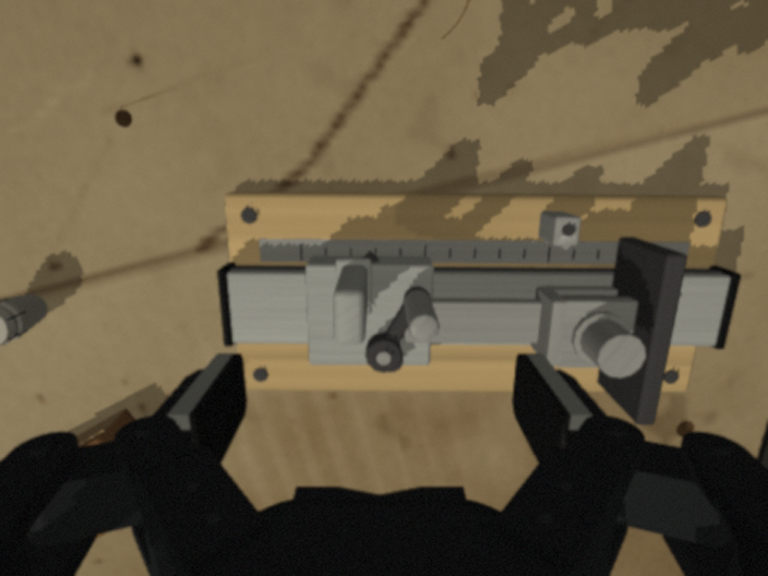

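Emit:
{"fn": "drive_tool", "kwargs": {"rows": [[0,0,0,0.1,1,0.3,1],[0,0,0,0,1,0,1],[0,0,0,0,1,0,1],[0,0,0,0,1,0,1],[0,0,0,0,1,0,1],[0,0,0,0,1,0,1],[0,0,0,0,1,0,1],[0,0,0,0,0.7,0,1],[0,0,0,0,0.3,0,1],[0,0,0,0,0,0,1]]}}

```text
time: 18.6
ee_pos: [560.5, -138.0, 58.7]
ee_rot: [0.701, -0.701, 0.09, -0.09]
ft_force: [1.1, 1.2, -0.2]
width: 85.7
```

```bash
cat > look.py <<'E'
from h import *
import pickle,sys
np.set_printoptions(precision=2,suppress=True)
P,R,o=pose();print(P,R.as_matrix()[:,2],o["time"],o["width"],o["ft_force"])
p=read_camera("wrist");save(p,sys.argv[1]+".png");pickle.dump(p,open(sys.argv[1]+".pkl","wb"))
Rs=Ro.from_euler('z',YAW).as_matrix()
print("TCP stop",Rs.T@P)
for k,z in [("mark_tip",35),("leg_pointer",35)]:
  print(k,[(round(m["p"],2),m["uv"],Rs.T@at_z(p,m["uv"],z)) for m in mark_of(p,k)[:2]])
E
python3 look.py w13
```

```text
[ 560.46 -138.03   58.67] [0.25 0.97 0.  ] 18.6 85.70205367238104 [ 1.12  1.17 -0.21]
TCP stop [577.14   8.96  58.67]
mark_tip [(0.71, [424.3, 191.4], array([557.74, 107.86,  35.  ]))]
leg_pointer []
```

View pics/w13.png

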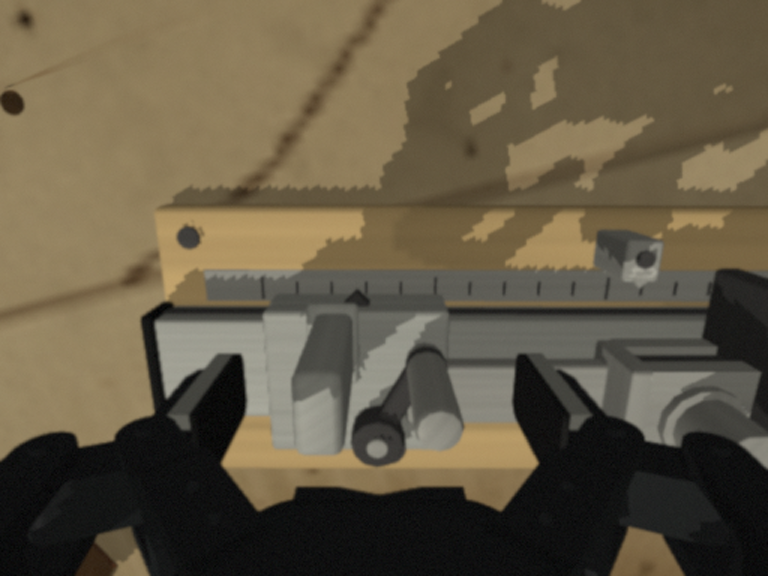

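Emit:
{"fn": "drive_tool", "kwargs": {"rows": [[0,0,0,0,0.1,0.5,1],[0,0,0,0,0,1,1],[0,0,0,0,0,1.2,1],[0,0,0,0,0,1.2,1],[0,0,0,0,0,1.2,1],[0,0,0,0,0,1.2,1],[0,0,0,0,0,1.2,1],[0,0,0,0,0,1,1],[0,0,0,0,0,0.5,1],[0,0,0,0,0,0.2,1]]}}

```text
time: 20.0
ee_pos: [583.7, -48.8, 57.7]
ee_rot: [0.701, -0.701, 0.09, -0.09]
ft_force: [-0.5, -1.1, 1.4]
width: 85.5
```

```bash
python3 look.py w14
```

```text
[583.67 -48.76  57.65] [0.25 0.97 0.  ] 20.0 85.52728922156001 [-0.45 -1.1   1.35]
TCP stop [576.9  101.2   57.65]
mark_tip [(0.84, [262.3, 195.2], array([559.71, 106.04,  35.  ]))]
leg_pointer [(0.71, [204.7, 197.6], array([561.25,  72.73,  35.  ])), (0.41, [196.6, 228.2], array([580.43,  67.1 ,  35.  ]))]
```

View pics/w14.png

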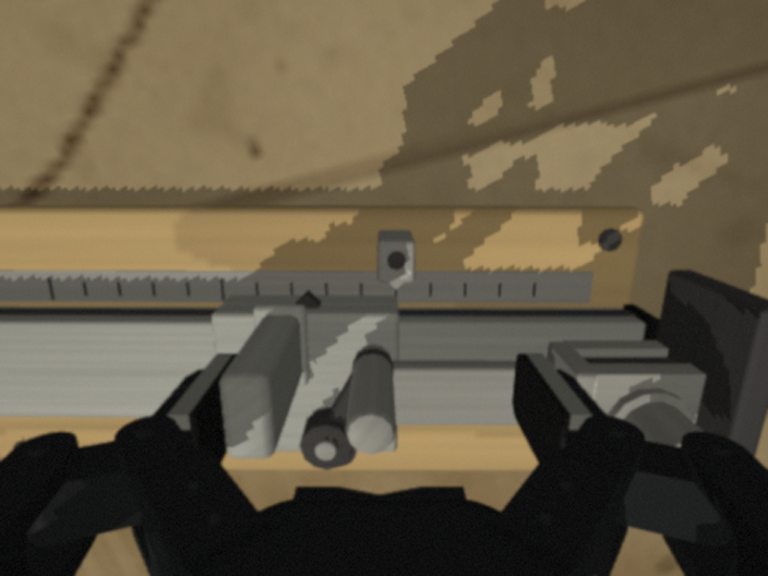

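Emit:
{"fn": "drive_tool", "kwargs": {"rows": [[0,0,0,0,0,0.3,1],[0,0,0,0,0,0.2,1],[0,0,0,0,0,0,1],[0,0,0,0,0,0,0.6],[0,0,0,0,0,0,0.4],[0,0,0,0,0,0,0.2],[0,0,0,0,0,0,0.2],[0,0,0,0,0,0,0.2],[0,0,0,0,0,0,0.2],[0,0,0,0,0,0,0.2]]}}

```text
time: 21.4
ee_pos: [585.0, -44.2, 57.7]
ee_rot: [0.701, -0.701, 0.09, -0.09]
ft_force: [0.3, 0.7, 0.2]
width: 51.1
```

```bash
python3 look.py w15
```

```text
[584.96 -44.15  57.71] [0.25 0.97 0.  ] 21.4 51.124132288240766 [0.31 0.69 0.18]
TCP stop [576.97 105.98  57.71]
mark_tip [(0.85, [256.8, 190.5], array([556.99, 107.63,  35.  ]))]
leg_pointer [(0.73, [233.5, 195.4], array([559.97,  94.2 ,  35.  ])), (0.69, [460.2, 280.0], array([615.73, 236.6 ,  35.  ]))]
```

View pics/w15.png

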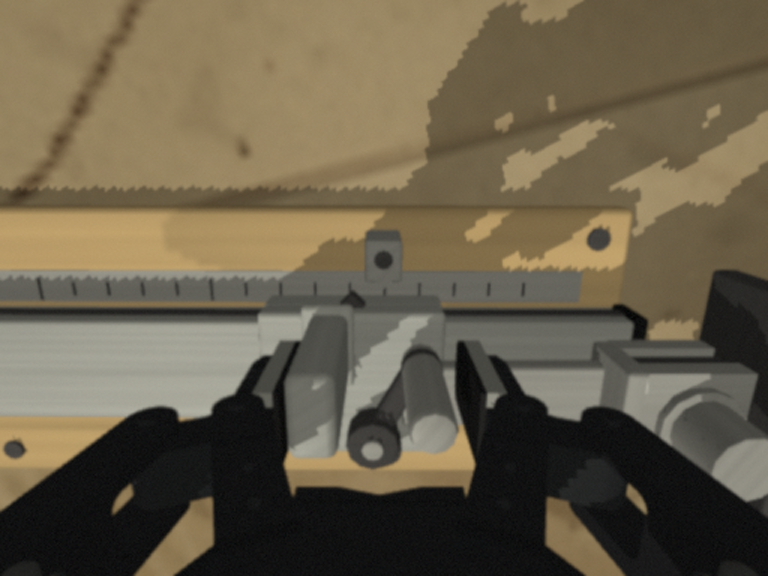

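Emit:
{"fn": "drive_tool", "kwargs": {"rows": [[0,0,0,0,0,0.1,0.2],[0,0,0,0,0,0,0],[0,0,0,0,0,0,-0.1],[0,0,0,0,0,0,-0.2],[0,0,0,0,0,0,-0.4],[0,0,0,0,0,0,-1],[0,0,0,0,0,0,-1],[0,0,0,0,0,0,-1],[0,0,0,0,0,0,-1],[0,0,0,0,0,0,-1]]}}

```text
time: 22.8
ee_pos: [585.2, -43.1, 58.5]
ee_rot: [0.701, -0.701, 0.09, -0.09]
ft_force: [-6.6, 0.5, 11.9]
width: 27.2
```

```bash
python3 look.py w16; python3 - <<'E'
import pickle,cv2
p=pickle.load(open("w16.pkl","rb"))
cv2.imwrite("pics/w16z.png",cv2.convertScaleAbs(cv2.resize(p["frame"][145:215,215:295],(640,560),interpolation=cv2.INTER_CUBIC),alpha=1.5))
E
```

```text
[585.17 -43.06  58.48] [0.25 0.97 0.  ] 22.8 27.15956677809854 [-6.57  0.47 11.92]
TCP stop [576.89 107.09  58.48]
mark_tip [(0.91, [251.7, 190.4], array([557.06, 105.84,  35.  ]))]
leg_pointer [(0.91, [254.7, 193.6], array([558.99, 107.58,  35.  ]))]
```

View pics/w16.png

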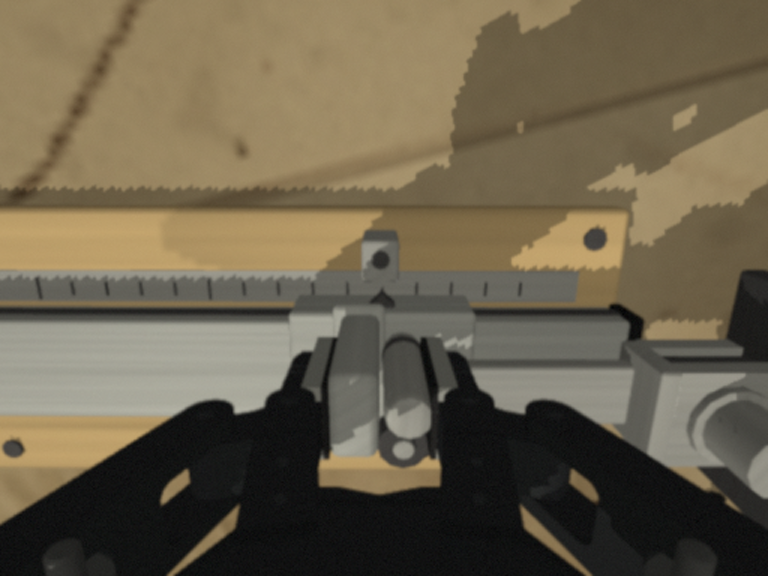

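View pics/w16z.png

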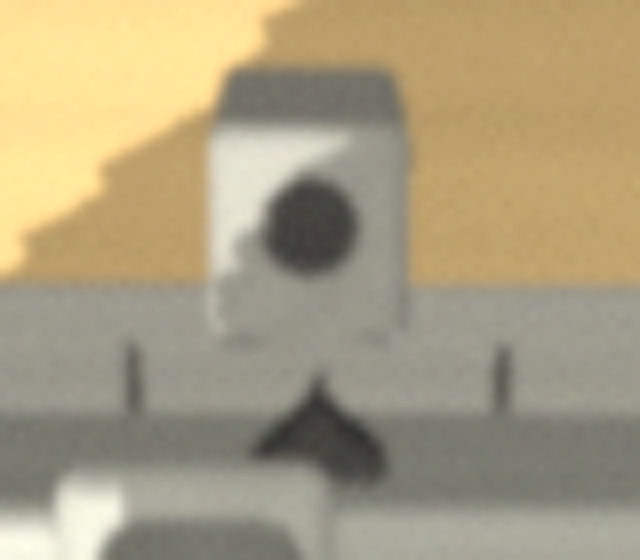

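Emit:
{"fn": "drive_tool", "kwargs": {"rows": [[0,0,0,0,0,0,-1],[0,0,0,0,0,0,-1],[0,0,0,0,0,0,-1],[0,0,0,0,0,0,-1],[0,0,0,0,0,0,-1],[0,0,0,0,0,0,-1],[0,0,0,0,0,0,-1],[0,0,0,0,0,0,-1],[0,0,0,0,0,0,-1],[0,0,0,0,0,0,-1]]}}

```text
time: 24.2
ee_pos: [585.2, -43.0, 58.5]
ee_rot: [0.701, -0.701, 0.09, -0.09]
ft_force: [-7.2, 0.9, 12.8]
width: 27.5
```

```bash
python3 look.py w17; python3 - <<'E'
from h import *
import pickle
p=pickle.load(open("w17.pkl","rb"))
a=cv2.convertScaleAbs(cv2.resize(p["frame"][150:350,210:512],(604,400),interpolation=cv2.INTER_CUBIC),alpha=1.4)
s=read_camera("scene");b=cv2.resize(s["frame"][140:240,130:330],(604,200*604//400-102),interpolation=cv2.INTER_CUBIC)
cv2.imwrite("pics/w17z.png",np.vstack([a,b])[:600])
E
```

```text
[585.16 -43.01  58.48] [0.25 0.97 0.  ] 24.2 27.50091148533698 [-7.25  0.91 12.84]
TCP stop [576.87 107.13  58.48]
mark_tip [(0.61, [252.1, 191.5], array([557.72, 106.07,  35.  ]))]
leg_pointer [(0.73, [255.5, 196.7], array([560.87, 108.05,  35.  ]))]
```

View pics/w17z.png

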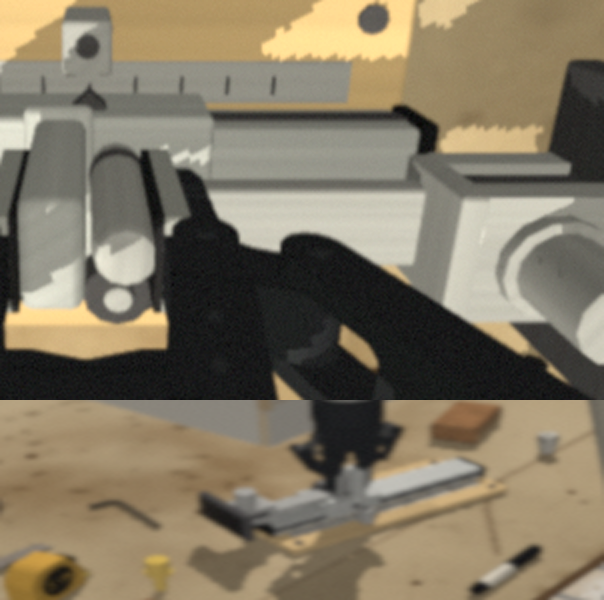

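Emit:
{"fn": "drive_tool", "kwargs": {"rows": [[0,0,0,0,0,-0.04,-1],[0,0,0,0,0,-0.04,-1],[0,0,0,0,0,0,-1],[0,0,0,0,0,0,-1],[0,0,0,0,0,0,-1],[0,0,0,0,0,0,-1],[0,0,0,0,0,0,-1],[0,0,0,0,0,0,-1],[0,0,0,0,0,0,-1],[0,0,0,0,0,0,-1]]}}

```text
time: 25.65
ee_pos: [585.0, -43.6, 58.5]
ee_rot: [0.702, -0.701, 0.09, -0.09]
ft_force: [-6.2, 2.3, 12.2]
width: 27.1
```

```bash
python3 look.py w18; python3 - <<'E'
import pickle,cv2
p=pickle.load(open("w18.pkl","rb"))
cv2.imwrite("pics/w18z.png",cv2.convertScaleAbs(cv2.resize(p["frame"][145:215,215:295],(640,560),interpolation=cv2.INTER_CUBIC),alpha=1.5))
E
```

```text
[585.   -43.59  58.48] [0.25 0.97 0.  ] 25.65 27.067103517665252 [-6.23  2.31 12.21]
TCP stop [576.86 106.53  58.48]
mark_tip [(0.65, [254.6, 191.7], array([557.84, 106.91,  35.  ])), (0.64, [191.0, 227.4], array([580.26,  68.92,  35.  ]))]
leg_pointer [(0.79, [252.7, 196.6], array([560.82, 105.82,  35.  ]))]
```

View pics/w18z.png

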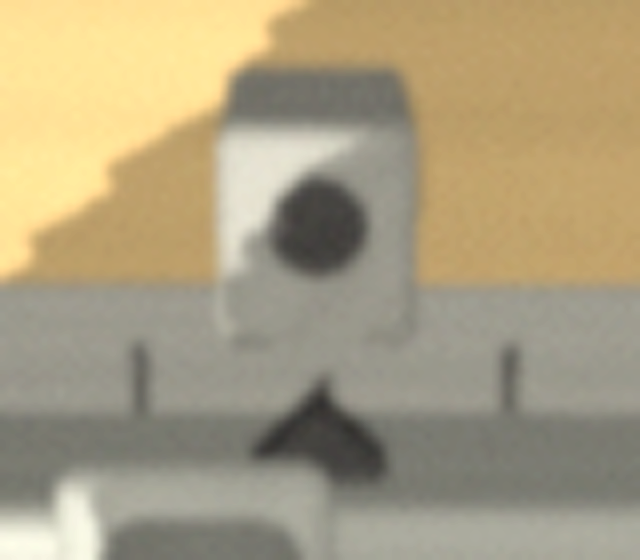

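The pointer's tip is at zoom column 319 and the centre of the mark clip at 316, about 0.3 mm apart. The lever is closed and steady, so I'm handing in.

```bash
python3 -c "
from station import *
print(close_job())"
```

```text
the job is handed in; nothing more can be done
None
```

The job is handed in. The pin is in the fork and the lever is pinched closed with the leg at the mark, going by the pictures and force readings. The hand-in gave no verdict.

- **Pin:** I took the steel pin from its rest and left the two yellow look-alikes alone. I pushed it down through the fork until contact gave about 14 N. The tool was then at z = 75.6 mm against 75.2 mm expected for a seated flange. I let go and lifted clear. Later pictures show the flange on the fork face. I did not measure the final gap or tilt directly.
- **Leg and lever:** I pushed the leg with open fingers on the grip post, then closed at the mark. The first close left the pointer 0.6 to 2 mm past it, so I nudged the closed grip back 0.8 mm. In the last picture the pointer is about 0.3 mm from the centre of the mark clip. The networks disagree a little and put it about 1 mm short; both are inside the 4 mm limit.
- **Grip:** The fingers read 27.1 mm over post and paddle. The pin's 22 mm knob had also read about 2.7 mm low, so this fits the 30 mm of a fully closed lever. The lever angle and the finger forces could not be read. While gripping, the wrist showed a steady 12 N upwards and 6 N sideways.
- **Time and bystanders:** The clock stood at about 26 s. The later pictures show no bystander moved, though I did not measure their positions again.

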